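# Count to the third gap and file the case

### The arm

A 6-joint arm with a two-finger parallel gripper is mounted at the origin on the work surface. World frame = base frame: x ahead of the robot, y to its left, z up, the work surface at z = 0. Lengths are in m, angles in rad, forces in N, time in s.
With the tool pointing down it reaches from about 0.25 to 0.775 m from the base axis. Payload 4 kg.
Tool frame: the origin (TCP) lies midway between the tips of the shut fingers; the grasp point (between the pads) lies 19 mm behind it; z points along the fingers, y is the line along which they close (so a half turn about z gives the same grasp; the last joint's range is limited). The gripper opens to 94 mm and grips with 3 to 60 N. Pads are 16 mm wide; open, the fingers measure 119 mm over their backs; the gripper's body (75 mm by 177 mm) begins 78 mm behind the grasp point.
Start: joints at [1.107, 0.087, 1.371, -0, 1.684, -0.103], TCP at [0.194, 0.515, 0.206] pointing down, gripper open.
Joint ranges: [-3.1, 3.1], [-0.76, 2.03], [0.27, 2.55], [-1.08, 4.22], [0.17, 2.65], [-2.57, 2.57]. Speed limits (rad/s): [2.79, 2.79, 3.14, 3.14, 3.14, 3.14].

### API

Orientations are given as [roll, pitch, yaw] about the fixed x, y, z axes, in that order (R = Rz(yaw) Ry(pitch) Rx(roll)).
In Python, from bench import get_obs, snapshot, close_job gives the robot as it stands. The module is installed in compiled form; this text tells all that it offers.
- The arm moves only by the tool drive_tool, never from a script. Its argument "commands" is a list of rows, each a list of 6 numbers: the shift along the tool's x, y, z in units of 0.04 m (1.0 is 0.04 m), then the turn, a rotation vector about the tool's x, y, z in units of 0.1 rad (1.0 is 0.1 rad). In form: [[dx, dy, dz, wx, wy, wz], ...]. A call has 1 to 20 rows; each row shifts and turns the commanded pose from where the row before left it, along the tool's axes as they then stand; what a row does not reach is not made up. A row lasts 1/8 s, in which the tool goes at most 62.5 mm and 10.7 degrees, less where a joint would pass 70% of its speed; a pose out of reach is approached as far as the arm can. A call with a number of a shift or a turn outside -1 to 1 is refused whole. A call with a gripper value outside its range is refused whole. "gripper" is the closure, from 0 (fully open) to 1 (shut), set as the call begins (left out, the last holds). The fingers move at their own pace and stop on an object; the grip force is fixed at half the most. Time passes only in rows, so rows that do not move let the fingers close. It gives the time, the measured TCP pose, the force, the opening and the grip force at its end, in the units of the state.
- get_obs(): the state, without advancing time (a new reading comes with each control period).
- snapshot(name): name is "side" or "top" or "wrist"; returns a dict with "image" (480x640x3 uint8, blue, green, red), "range_z" (480x640 float32, m along the optical axis (not along the pixel's ray), 0 where there is no reading), "fx", "fy", "cx", "cy" (pixels), "rvec" (rotation vector, rad) and "tvec" (3), from world to camera coordinates, as OpenCV has them. Camera axes: x right, y down, z forward; pixel columns grow to the right and rows downward; lengths in m; the calibration is good to about 2 mm. The wrist camera is an equidistant fisheye: a pixel r from the principal point sees the ray r / f radians off the axis. A picture is of the moment at which its call begins.
- close_job(): hands the job in; it is judged then, once.
The state is a dict: "time": time; "joint_positions": joint angles; "qvel": joint speeds; "joint_torque": joint torques, N m; "tool_pos": TCP position; "ee_rot": TCP orientation; "wrist_force": force on the tool from outside, world axes, zero at the start; "wrist_torque": the same for the moment, N m; "width": finger opening in m; "finger_force": force on a finger pad.
Only numpy, scipy, OpenCV 4.12 (cv2) and the standard library are available. Lean on these libraries where they do the work, as an engineer would, in place of code of your own. Each camera call takes 0.05 s, during which the arm holds its last target. There are 200 camera calls.

### The job

Starting at the rack's red end, run the closed fingertips along the top rail, staying down on it, so that they press down the sprung black counting tabs of the first, second and third gaps in turn, and go no further along than the third (every gap counts, filled or empty). Then, without lifting it, push the blue case along the rack's front tray until it faces that third gap, and push it into the gap, fully home against the stop at the back. Leave the jar, the two filed cases and the brush where they are.

Things in the scene. Friction and masses are not known exactly. Their poses are not given: they have to be found in the camera images.
- rack: Fixed case rack on the bench, 180 (x) by 352 (y) mm, 58 mm tall at the rail. Origin: on its underside, at bench level, under the nose of the middle divider; x points from the front tray into the gaps, y along the row of gaps, z up; its yaw varies. All rack x, y, z below are in this frame. Its wooden floor has its top at z = 6 mm.
- tray_mid (a point): Middle of the rack's front tray, on its floor (rack x = -45, y = 0, z = 6 mm). The tray runs along y between the front lip (x = -96 to -90 mm, top at z = 14 mm) and the divider noses at x = 0, and is open at both y ends.
- gaps_mid (a point): Foot of the nose of the middle divider (rack x = 0, y = 0, z = 6 mm). Seven white dividers, 8 mm thick, rounded noses at x = 0, tops at z = 50 mm, stand at y = 0, +-48, +-96, +-144 mm. The six gaps between them, 40 mm wide, are centred at y = 120, 72, 24, -24, -72, -120 mm and run from x = 0 to the stop strip's face at x = 66 mm (strip top z = 22 mm).
- rail_mid (a point): Middle of the top of the fixed aluminium rail that lies on the dividers at the back (rack x = 72, y = 0, z = 58 mm). It is 22 mm wide in x, 352 mm long in y and 8 mm thick; the sprung tabs stand on it along its middle line, one behind each gap.
- red_end_top (a point): Centre of the top of the red plate (24 x 30 mm, 4 mm thick) fixed on one end of the top rail, at rack x = 72 mm, y = +160 or -160 mm (which end varies; a like white plate is at the other end), z = 62 mm. Gaps and tabs are counted from this end.
- case_center (a point): Blue closed plastic case, loose, a box 70 mm long (x) by 34 mm wide (y) by 40 mm tall, about 100 g, this point at its centre, half-way up. It stands on the floor of the front tray near one end of the tray (either), its length across the tray, along rack x. Fully home in a gap its centre is at rack x = 31 mm and its near end stands 4 mm out.
- filed_a_center (a point): Centre of a grey case of the same size, already filed in the gap at rack y = 120 mm; leave it alone.
- filed_b_center (a point): Centre of a green case of the same size, already filed in the gap at rack y = -72 mm; leave it alone.
- jar_center (a point): Centre of a small amber jar with a white lid, 40 mm in diameter and 50 mm tall, standing loose in the front tray, at the other end from the blue case; leave it alone.
- brush_grip (a point): Handle of a loose brush, 160 mm long, lying on the bench at the left (+y) side of the rack; leave it alone.
- tab1 (a joint): Travel (m) of the black sprung counting tab behind the gap at rack y = 120 mm: 0 standing up, 0.006 flush with the rail. A hump 32 mm long in y, 14 mm wide, flat crest 6 mm long at rack z = 64 mm, 25-degree ramps at both ends: a fingertip running along the rail rides over it. Light spring (0.7 N at first, 2.8 N at the bottom), springs back. It counts as pressed at 2 mm.
- tab2 (a joint): Travel (m) of the black sprung counting tab behind the gap at rack y = 72 mm: 0 standing up, 0.006 flush with the rail. Same shape and spring as tab1.
- tab3 (a joint): Travel (m) of the black sprung counting tab behind the gap at rack y = 24 mm: 0 standing up, 0.006 flush with the rail. Same shape and spring as tab1.
- tab4 (a joint): Travel (m) of the black sprung counting tab behind the gap at rack y = -24 mm: 0 standing up, 0.006 flush with the rail. Same shape and spring as tab1.
- tab5 (a joint): Travel (m) of the black sprung counting tab behind the gap at rack y = -72 mm: 0 standing up, 0.006 flush with the rail. Same shape and spring as tab1.
- tab6 (a joint): Travel (m) of the black sprung counting tab behind the gap at rack y = -120 mm: 0 standing up, 0.006 flush with the rail. Same shape and spring as tab1.
- case: The blue case itself: origin at the centre of its underside, axes as for its centre point. Friction with the floor is about 0.6: push it low, or it may tip over sideways. A single narrow push turns it unless aimed at its middle; two fingers a little apart along its side keep it straight and off the divider noses. A slightly turned case is squared by the rounded divider noses as it goes in.
Not all that is in view belongs to the job. Of the things like the case, leave any that is yellow; of the rest the larger one is meant.

How it is judged:
On the way, in this order (a step that is already met when the one before it is completed fails the run):
1. the first tab from the red end is pressed down by 2 mm or more (((y of red_end_top in the frame of rack above 0 m and value of joint tab1 above 0.002 m) or (y of red_end_top in the frame of rack below 0 m and value of joint tab6 above 0.002 m))), for 0.05 s.
2. the closed fingertips move on from the first tab towards the second, staying down near the rail (not lifted over 10 mm off it) (z of the grasp point in the frame of rack below 0.09 m and x of the grasp point in the frame of rack above 0.04 m and ((y of red_end_top in the frame of rack above 0 m and y of the grasp point in the frame of rack between 0.084 and 0.108 m) or (y of red_end_top in the frame of rack below 0 m and y of the grasp point in the frame of rack between -0.108 and -0.084 m))), for 0.05 s.
3. the second tab from the red end is pressed down by 2 mm or more (((y of red_end_top in the frame of rack above 0 m and value of joint tab2 above 0.002 m) or (y of red_end_top in the frame of rack below 0 m and value of joint tab5 above 0.002 m))), for 0.05 s.
4. the closed fingertips move on from the second tab towards the third, staying down near the rail (z of the grasp point in the frame of rack below 0.09 m and x of the grasp point in the frame of rack above 0.04 m and ((y of red_end_top in the frame of rack above 0 m and y of the grasp point in the frame of rack between 0.036 and 0.06 m) or (y of red_end_top in the frame of rack below 0 m and y of the grasp point in the frame of rack between -0.06 and -0.036 m))), for 0.05 s.
5. the third tab from the red end is pressed down by 2 mm or more (((y of red_end_top in the frame of rack above 0 m and value of joint tab3 above 0.002 m) or (y of red_end_top in the frame of rack below 0 m and value of joint tab4 above 0.002 m))), for 0.05 s.
6. the blue case is in the third gap from the red end, fully home (((y of red_end_top in the frame of rack above 0 m and y of case_center in the frame of rack between 0.018 and 0.03 m) or (y of red_end_top in the frame of rack below 0 m and y of case_center in the frame of rack between -0.03 and -0.018 m)) and x of case_center in the frame of rack above 0.027 m and z of case_center in the frame of rack below 0.03 m and angle between case_center's own z axis and vertical below 0.1 rad and angle between the x axis of case_center and the x axis of rack, either way round below 0.15 rad), for 0.2 s.
At the end, for the whole second after the job is handed in: The blue case is at rest, upright on the rack's floor in the third gap counted from the red end, within 4 mm of the stop and 6 mm of the gap's middle line, square within 0.15 rad; the filed cases have moved less than 8 mm, the jar less than 12 mm and the brush less than 20 mm (all of step 6 and linear speed of case below 0.02 m/s and distance of each of filed_a_center, filed_b_center from where it was at the start of the episode below 0.008 m and distance of jar_center from where it was at the start of the episode below 0.012 m and distance of brush_grip from where it was at the start of the episode below 0.02 m); the robot touches nothing.
It fails at once if a tab beyond the third from the red end is pressed (by 3 mm or more) (((y of red_end_top in the frame of rack above 0 m and value of joint tab4 above 0.003 m) or (y of red_end_top in the frame of rack below 0 m and value of joint tab3 above 0.003 m)) or ((y of red_end_top in the frame of rack above 0 m and value of joint tab5 above 0.003 m) or (y of red_end_top in the frame of rack below 0 m and value of joint tab2 above 0.003 m)) or ((y of red_end_top in the frame of rack above 0 m and value of joint tab6 above 0.003 m) or (y of red_end_top in the frame of rack below 0 m and value of joint tab1 above 0.003 m))).
It fails at once if the blue case is lifted by more than 8 mm (z of case_center in the frame of rack above 0.034 m).
It fails at once if the blue case is tipped by more than 0.4 rad (angle between case_center's own z axis and vertical above 0.4 rad).
It fails at once if a bystander is disturbed: a filed case moved 8 mm, the jar 12 mm or the brush 20 mm (distance of any of filed_a_center, filed_b_center from where it was at the start of the episode above 0.008 m or distance of jar_center from where it was at the start of the episode above 0.012 m or distance of brush_grip from where it was at the start of the episode above 0.02 m).
It also fails if it takes over 70 s, if anything falls off the work surface, if the arm or the gripper's body presses on something with over 40 N, if the wrist force passes 120 N, or if a joint passes its speed limit or range.

## Working session

There is one attempt and no reset: what is moved stays moved. The work goes in short steps, Python scripts to look and compute and a tool call to move; the robot and the scene stay as the last step left them, time stands still between calls to the robot, and variables do not carry over. Pictures are saved under pics/ and viewed, at most 10 in all, crops included, and the job is handed in when it is done.

Besides the shell and the picture viewer there is one more tool, called after "Call:" as name(argument=value, ...) on one line, values as JSON. drive_tool: Moves the arm, as the interface text tells. Its arguments: {"type":"object","properties":{"commands":{"type":"array"},"gripper":{"type":"number"}},"required":["commands"]}

```bash
mkdir -p pics; cat > h.py <<'E'
import numpy as np,cv2
from bench import get_obs,snapshot,close_job
def cloud(s):
    R,_=cv2.Rodrigues(np.array(s['rvec'],float));z=s['range_z'].astype(float)
    v,u=np.mgrid[:480,:640]
    P=np.stack([(u-s['cx'])/s['fx']*z,(v-s['cy'])/s['fy']*z,z],-1)
    W=(P-np.array(s['tvec']).ravel())@R
    W[z<=0]=np.nan
    return W
E
python3 - <<'E'
from h import *
o=get_obs();print({k:np.round(o[k],3) for k in o})
for n in('top','side'):
    s=snapshot(n);cv2.imwrite(f'pics/{n}0.png',s['image'])
    R,_=cv2.Rodrigues(np.array(s['rvec'],float));print(n,s['fx'],s['cx'],s['cy'],-R.T@np.array(s['tvec']).ravel(),R.round(2).tolist())
E
```

```text
{'time': np.float64(0.0), 'joint_positions': array([ 1.107,  0.088,  1.372, -0.   ,  1.684, -0.103]), 'qvel': array([ 0.001, -0.   , -0.001, -0.   , -0.001, -0.   ]), 'joint_torque': array([ 0.0000e+00, -3.4019e+01, -3.0242e+01,  7.2000e-02,  3.3000e-02,
       -0.0000e+00]), 'tool_pos': array([0.194, 0.514, 0.204]), 'ee_rot': array([-3.139, -0.   ,  2.781]), 'wrist_force': array([ 0.369,  0.139, -0.897]), 'wrist_torque': array([0.03 , 0.011, 0.009]), 'finger_force': np.float64(0.0), 'width': np.float64(0.094)}
top 573.1932133924859 326.7685219640777 238.3874262713547 [0.40859267 0.05030026 0.98287194] [[-0.01, -1.0, -0.02], [-0.99, 0.02, -0.14], [0.14, 0.02, -0.99]]
side 466.58204850570314 322.055103618955 237.04738650816398 [0.25600839 0.54217043 0.52376821] [[-0.85, -0.53, 0.01], [-0.35, 0.53, -0.77], [0.4, -0.66, -0.64]]
```

View pics/top0.png

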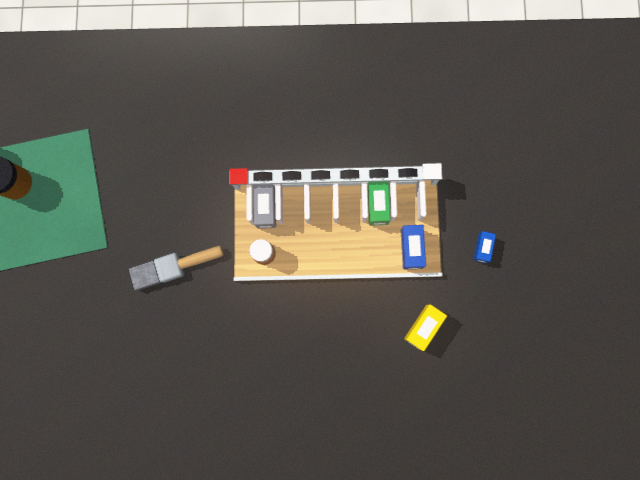

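View pics/side0.png

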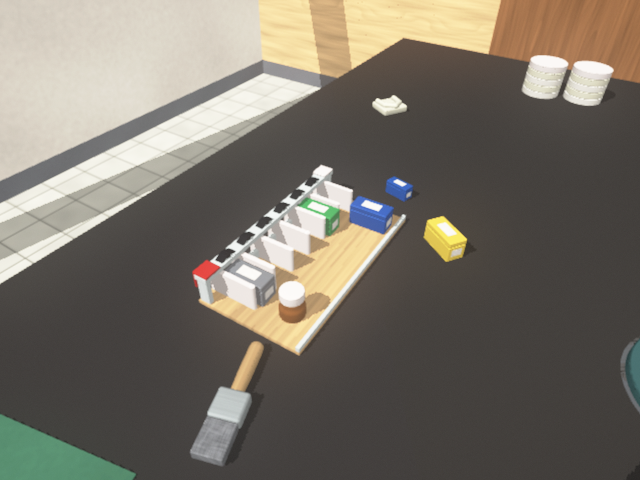

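The top view shows the red plate at (238,177), the white plate at (432,171), the blue case at (413,247), the jar at (261,251) and green at (379,203). The red end is therefore rack +y, and the case must travel from the -y end to y=+24. The small blue box at (486,247) and the yellow one are decoys. The side view agrees.

```bash
cat >> h.py <<'E'
def ray(s,u,v,h):
    R,_=cv2.Rodrigues(np.array(s['rvec'],float));C=-R.T@np.array(s['tvec']).ravel()
    d=R.T@np.array([(u-s['cx'])/s['fx'],(v-s['cy'])/s['fy'],1]);return C+d*(h-C[2])/d[2]
def blobs(s,lo,hi,amin=60):
    m=cv2.inRange(cv2.cvtColor(s['image'],cv2.COLOR_BGR2HSV),lo,hi)
    c,_=cv2.findContours(m,cv2.RETR_EXTERNAL,cv2.CHAIN_APPROX_NONE)
    return [x for x in c if cv2.contourArea(x)>amin]
E
python3 - <<'E'
from h import *
s=snapshot('top');W=cloud(s)
def rect(c,h):
    p=np.array([ray(s,*q,h)[:2] for q in c[:,0,:]],np.float32);return cv2.minAreaRect(p)
for c in blobs(s,(0,150,80),(6,255,255)): print('red',cv2.boundingRect(c),rect(c,.062))
m=np.zeros((480,640),bool);
for (u0,u1,v0,v1) in[(225,252,165,190),(418,446,160,185)]:
    w=W[v0:v1,u0:u1];k=abs(w[...,2]-.062)<.0035
    b=s['image'][v0:v1,u0:u1].min(-1)
    print(k.sum(),np.nanmedian(w[k],0),np.nanmin(w[k],0),np.nanmax(w[k],0))
    vv,uu=np.where(k);print('px',uu.mean()+u0,vv.mean()+v0,ray(s,uu.mean()+u0,vv.mean()+v0,.062))
for c in blobs(s,(108,120,60),(130,255,255)):
    m=np.zeros((480,640),np.uint8);cv2.drawContours(m,[c],-1,1,-1);w=W[m>0];zt=w[abs(w[:,2]-.046)<.005]
    r=cv2.minAreaRect(zt[:,:2].astype(np.float32)) if len(zt)>20 else None
    print('blue',cv2.boundingRect(c),np.nanmedian(w,0),r)
for (u,v) in [(320,140),(440,240),(250,240),(261,250),(413,235),(263,215),(379,190),(350,172.0)]: print(u,v,W[int(v),u])
E
```

```text
red (229, 168, 19, 16) ((0.6509374380111694, 0.21415337920188904), (0.030010126531124115, 0.025514235720038414), 89.00984191894531)
288 [0.64945503 0.21186421 0.06309306] [0.63694922 0.19211336 0.05854476] [0.66340873 0.22916083 0.06549758]
px 239.22569444444446 176.15625 [0.64975495 0.21181593 0.062     ]
320 [ 0.6514098  -0.10258631  0.06270375] [ 0.63924168 -0.12168008  0.05851576] [ 0.66537665 -0.08311208  0.06549868]
px 429.725 171.69375 [ 0.65177901 -0.10267548  0.062     ]
blue (473, 231, 23, 32) [ 0.5311901  -0.19448486  0.02821055] None
blue (402, 225, 24, 43) [ 0.53087641 -0.07352823  0.04716751] ((0.5314489006996155, -0.07419554144144058), (0.06917662918567657, 0.0341198667883873), 1.6996859312057495)
320 140 [7.29426864e-01 7.92100345e-02 2.68184602e-04]
440 240 [ 5.46735686e-01 -1.26032338e-01  2.20198666e-05]
250 240 [0.55063656 0.20161763 0.00734491]
261 250 [0.52661895 0.17576209 0.05719969]
413 235 [ 0.54885544 -0.07343643  0.04872498]
263 215 [0.58648407 0.17401021 0.04748732]
379 190 [ 0.62527921 -0.01951171  0.04950789]
350 172.0 [0.65299073 0.02848328 0.06422463]
```

Call:
drive_tool(commands=[[0, 0, 0, 0, 0, 1], [0, 0, 0, 0, 0, 1], [0, 0, 0, 0, 0, 1], [0, 0, 0, 0, 0, 1], [0, 0, 0, 0, 0, 1], [0, 0, 0, 0, 0, 1], [0, 0, 0, 0, 0, 1], [0, 0, 0, 0, 0, 1], [0, 0, 0, 0, 0, 1], [0, 0, 0, 0, 0, 1], [0, 0, 0, 0, 0, 1], [0, 0, 0, 0, 0, 1], [0, 0, 0, 0, 0, 0]], gripper=1)

```text
time: 1.78
tool_pos: [0.1941, 0.5144, 0.2051]
ee_rot: [-3.141, 0.001, 1.582]
wrist_force: [-0.4, -0.1, -1.2]
width: 0.0005
finger_force: 0.0
```

Call:
drive_tool(commands=[[-0.54, 0.81, 0.15, 0, 0, 0], [-0.54, 0.81, 0.15, 0, 0, 0], [-0.54, 0.81, 0.15, 0, 0, 0], [-0.54, 0.81, 0.15, 0, 0, 0], [-0.54, 0.81, 0.15, 0, 0, 0], [-0.54, 0.81, 0.15, 0, 0, 0], [-0.54, 0.81, 0.15, 0, 0, 0], [-0.54, 0.81, 0.15, 0, 0, 0], [-0.54, 0.81, 0.15, 0, 0, 0], [-0.54, 0.81, 0.15, 0, 0, 0], [-0.54, 0.81, 0.15, 0, 0, 0], [-0.54, 0.81, 0.15, 0, 0, 0], [-0.54, 0.81, 0.15, 0, 0, 0], [-0.54, 0.81, 0.15, 0, 0, 0], [0, 0, 0, 0, 0, 0], [0, 0, 0, 0, 0, 0]])

```text
time: 3.78
tool_pos: [0.6503, 0.2171, 0.1211]
ee_rot: [-3.14, -0.0, 1.582]
wrist_force: [0.6, 0.8, 0.1]
width: 0.0004
finger_force: 0.0
```

```bash
python3 - <<'E'
from h import *
s=snapshot('side');cv2.imwrite('pics/side1.png',s['image'][60:420,100:500].repeat(1,0))
s=snapshot('wrist');cv2.imwrite('pics/wrist1.png',s['image']);print(s['fx'],s['cx'],s['cy'],get_obs()['tool_pos'])
E
```

```text
371.64829954431775 323.12377596377576 240.19152901137153 [0.65008265 0.21769691 0.12192692]
```

View pics/wrist1.png

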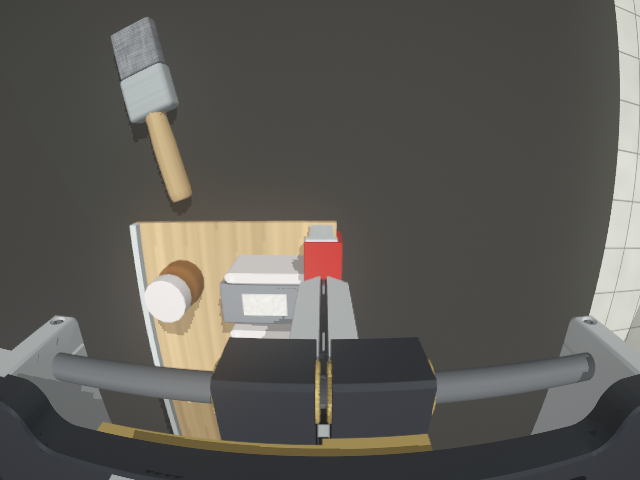

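View pics/side1.png

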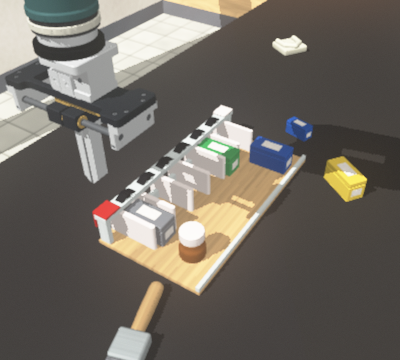

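The wrist view shows the closed tips (323,280) lined up with the red plate (323,258), and the rack end is parallel to the tool. I'll lower next.

Call:
drive_tool(commands=[[0, 0, 0.5, 0, 0, 0], [0, 0, 0.5, 0, 0, 0], [0, 0, 0.35, 0, 0, 0], [0, 0, 0, 0, 0, 0], [0, 0, 0, 0, 0, 0]])

```text
time: 4.5
tool_pos: [0.651, 0.2168, 0.0677]
ee_rot: [3.141, -0.0, 1.581]
wrist_force: [0.8, -0.1, 0.6]
width: 0.0007
finger_force: 0.0
```

Call:
drive_tool(commands=[[0, 0, 0.04, 0, 0, 0], [0, 0, 0.03, 0, 0, 0], [0, 0, 0.03, 0, 0, 0], [0, 0, 0, 0, 0, 0]])

```text
time: 5.0
tool_pos: [0.6507, 0.2167, 0.0634]
ee_rot: [-3.141, -0.0, 1.581]
wrist_force: [0.2, 0.9, 0.3]
width: 0.0004
finger_force: 0.0
```

Call:
drive_tool(commands=[[-0.2, 0, 0, 0, 0, 0], [-0.2, 0, 0, 0, 0, 0], [-0.25, 0, 0, 0, 0, 0], [-0.15, 0, 0.03, 0, 0, 0], [-0.15, 0, 0.04, 0, 0, 0], [-0.12, 0, 0.04, 0, 0, 0], [0, 0, 0, 0, 0, 0], [0, 0, 0, 0, 0, 0]])

```text
time: 6.0
tool_pos: [0.6515, 0.1734, 0.0594]
ee_rot: [3.141, 0.001, 1.581]
wrist_force: [0.5, -0.9, 1.7]
width: 0.0002
finger_force: 1.1
```

```bash
python3 - <<'E'
from h import *
s=snapshot('wrist');cv2.imwrite('pics/wrist2.png',s['image'])
for i in range(4):
    snapshot('top');o=get_obs();print(o['tool_pos'],o['wrist_force'])
E
```

```text
[0.65144562 0.17345455 0.05932082] [-0.09284843 -2.11424199  1.60402471]
[0.65147125 0.17348411 0.05928278] [ 0.14114904 -1.76358592  2.40541861]
[0.65144005 0.17346673 0.05923462] [-0.17585464 -1.71492272  2.51189058]
[0.65143254 0.17351673 0.05920443] [-0.12120891 -1.89509934  1.93001597]
```

Call:
drive_tool(commands=[[-0.2, 0, 0, 0, 0, 0], [-0.2, 0, 0, 0, 0, 0], [-0.2, 0, 0, 0, 0, 0], [-0.2, 0, 0, 0, 0, 0], [-0.2, 0, 0, 0, 0, 0], [-0.2, 0, 0, 0, 0, 0], [0, 0, 0, 0, 0, 0]])

```text
time: 7.12
tool_pos: [0.6519, 0.1242, 0.0593]
ee_rot: [3.141, 0.002, 1.58]
wrist_force: [0.7, -2.1, 2.8]
width: 0.0003
finger_force: 1.1
```

Call:
drive_tool(commands=[[-0.2, 0, 0, 0, 0, 0], [-0.2, 0, 0, 0, 0, 0], [-0.2, 0, 0, 0, 0, 0], [-0.2, 0, 0, 0, 0, 0], [-0.2, 0, 0, 0, 0, 0], [-0.18, 0, 0, 0, 0, 0], [0, 0, 0, 0, 0, 0], [0, 0, 0, 0, 0, 0]])

```text
time: 8.12
tool_pos: [0.6524, 0.0775, 0.0592]
ee_rot: [3.141, 0.002, 1.58]
wrist_force: [-0.1, -1.8, 1.6]
width: 0.0004
finger_force: 1.1
```

```bash
python3 - <<'E'
from h import *
for i in range(4):
    s=snapshot('side');o=get_obs();print(o['tool_pos'],o['wrist_force'])
cv2.imwrite('pics/side2.png',cv2.resize(s['image'][150:330,180:420],None,fx=3,fy=3))
E
```

```text
[0.65234908 0.07774147 0.05919978] [ 0.49653328 -0.85243198  2.48399347]
[0.6523167  0.07797041 0.05919636] [ 0.45303734 -1.08946406  2.79461696]
[0.6523062  0.07819301 0.05918554] [-0.19021497 -2.06011342  2.90810304]
[0.65228789 0.07837035 0.0591415 ] [ 0.26751106 -2.08910698  2.83714085]
```

View pics/side2.png

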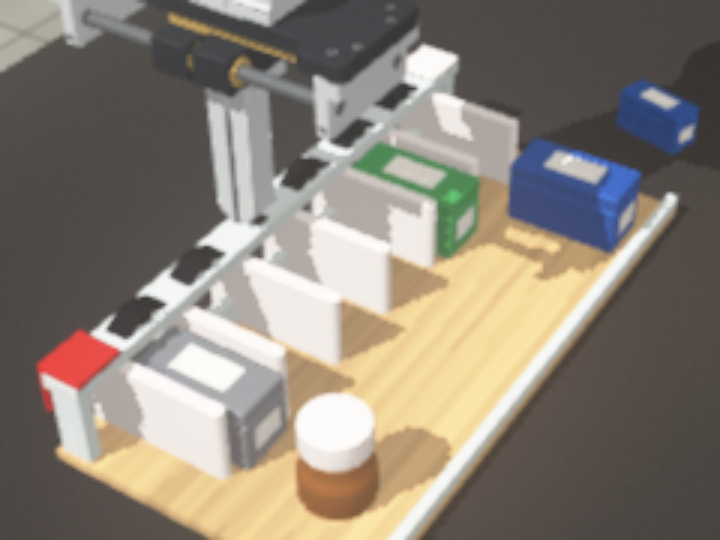

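The tips are holding tab 3 down at (250,215). Now I lift and move to the far side of the blue case.

Call:
drive_tool(commands=[[0, 0, -0.5, 0, 0, 0], [0, 0, -0.75, 0, 0, 0], [0, 0, -0.75, 0, 0, 0], [-0.85, -0.5, 0, 0, 0, 0], [-0.85, -0.5, 0, 0, 0, 0], [-0.85, -0.5, 0, 0, 0, 0], [-0.85, -0.5, 0, 0, 0, 0], [-0.85, -0.5, 0, 0, 0, 0], [-0.85, -0.5, 0, 0, 0, 0], [0, 0, 0, 0, 0, 0], [0, 0, 0, 0, 0, 0], [0, 0, 0, 0, 0, 0]], gripper=0.78)

```text
time: 9.82
tool_pos: [0.5348, -0.1253, 0.1393]
ee_rot: [3.141, -0.001, 1.582]
wrist_force: [-0.3, -0.6, 0.2]
width: 0.0209
finger_force: 0.0
```

Call:
drive_tool(commands=[[0, -0.1, 0.7, 0, 0, 0], [0, 0, 0.8, 0, 0, 0], [0, 0, 0.8, 0, 0, 0], [0, 0, 0.6, 0, 0, 0], [0, 0, 0, 0, 0, 0], [0, 0, 0, 0, 0, 0]])

```text
time: 10.58
tool_pos: [0.5312, -0.1261, 0.0241]
ee_rot: [3.14, 0.0, 1.582]
wrist_force: [0.6, -0.3, 0.7]
width: 0.0209
finger_force: 0.0
```

```bash
python3 - <<'E'
from h import *
s=snapshot('top');cv2.imwrite('pics/top2.png',s['image'])
s=snapshot('side');cv2.imwrite('pics/side3.png',cv2.resize(s['image'][130:330,180:460],None,fx=2.8,fy=2.8));print(get_obs()['tool_pos'])
E
```

```text
[ 0.53157359 -0.12655508  0.02481232]
```

View pics/side3.png

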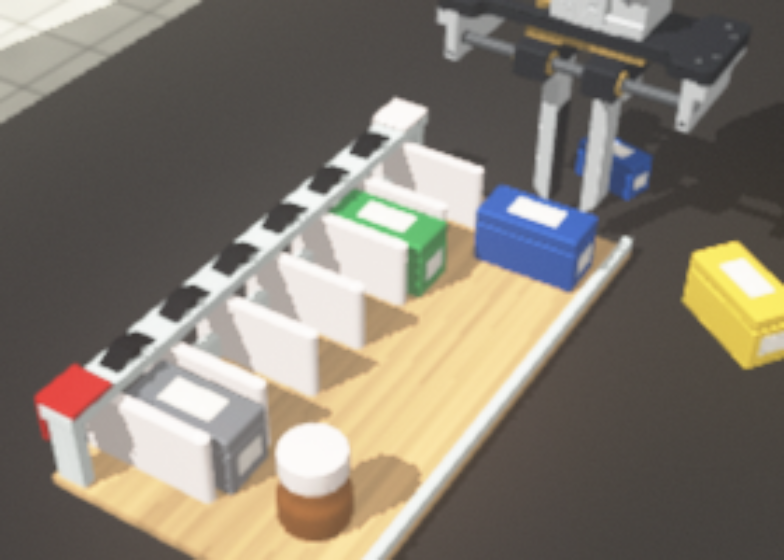

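The two fingers stand just behind the case, at about (550,190) and (600,195). I'll push along +y.

Call:
drive_tool(commands=[[0.1, 0, 0.1, 0, 0, 0], [0.2, 0, 0, 0, 0, 0], [0.15, 0, 0, 0, 0, 0], [0.15, 0, 0, 0, 0, 0], [0.15, 0, 0, 0, 0, 0], [0.2, 0, 0, 0, 0, 0], [0.2, 0, 0, 0, 0, 0], [0.2, 0, 0, 0, 0, 0], [0.2, 0, 0, 0, 0, 0], [0.2, 0, 0, 0, 0, 0], [0.2, 0, 0, 0, 0, 0], [0.2, 0, 0, 0, 0, 0], [0.2, 0, 0, 0, 0, 0], [0.2, 0, 0, 0, 0, 0], [0.2, 0, 0, 0, 0, 0], [0, 0, 0, 0, 0, 0]])

```text
time: 12.68
tool_pos: [0.5288, -0.0154, 0.0188]
ee_rot: [-3.141, -0.001, 1.582]
wrist_force: [-0.2, -0.9, -0.5]
width: 0.0203
finger_force: 0.0
```

```bash
cat >> h.py <<'E'
def case():
    s=snapshot('top');W=cloud(s)
    for c in blobs(s,(108,120,60),(130,255,255),150):
        m=np.zeros((480,640),np.uint8);cv2.drawContours(m,[c],-1,1,-1);w=W[m>0];w=w[abs(w[:,2]-.047)<.006]
        if len(w)>20: print('case',len(w),cv2.minAreaRect(w[:,:2].astype(np.float32)),np.nanmin(w,0),np.nanmax(w,0))
    print(get_obs()['tool_pos'],get_obs()['wrist_force'])
    return s
E
python3 - <<'E'
from h import *
s=case();cv2.imwrite('pics/top3.png',cv2.resize(s['image'][150:300,220:460],None,fx=3,fy=3))
E
```

```text
[ 0.52879877 -0.01577246  0.01874618] [0.0954098 0.3257253 0.4140507]
```

View pics/top3.png

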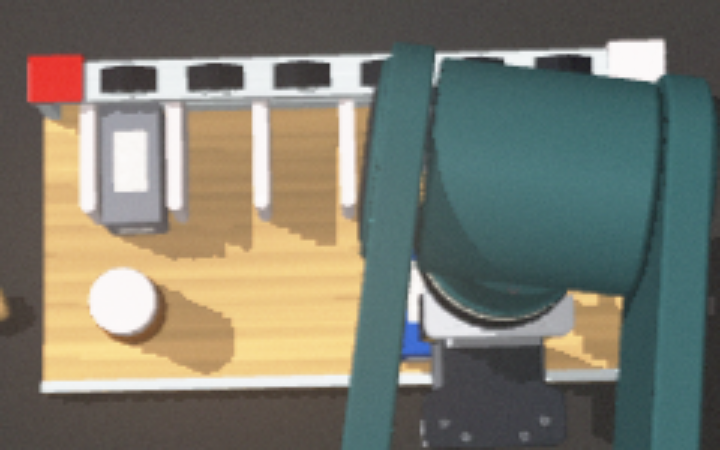

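The arm hides the case from the top camera; it's just visible at (415,340). I'll continue to the computed point, back off and look.

Call:
drive_tool(commands=[[0.2, 0, 0, 0, 0, 0], [0.2, 0, 0, 0, 0, 0], [0.2, 0, 0, 0, 0, 0], [0.2, 0, 0, 0, 0, 0], [0.2, 0, 0, 0, 0, 0], [0.2, 0, 0, 0, 0, 0], [0.2, 0, 0, 0, 0, 0], [0.2, 0, 0, 0, 0, 0], [0.05, 0, 0, 0, 0, 0], [0, 0, 0, 0, 0, 0], [0, 0, 0, 0, 0, 0]])

```text
time: 14.1
tool_pos: [0.5285, 0.0495, 0.0192]
ee_rot: [3.141, -0.0, 1.581]
wrist_force: [0.8, 0.0, -0.1]
width: 0.0207
finger_force: 0.0
```

```bash
python3 - <<'E'
from h import *
s=snapshot('side');W=cloud(s);o=get_obs();print(o['tool_pos'])
for c in blobs(s,(108,120,50),(130,255,255),150):
    m=np.zeros((480,640),np.uint8);cv2.drawContours(m,[c],-1,1,-1);w=W[m>0]
    t=w[abs(w[:,2]-.046)<.003]
    if len(t)>20: print(cv2.boundingRect(c),len(t),cv2.minAreaRect(t[:,:2].astype(np.float32)),t[:,2].mean())
cv2.imwrite('pics/side4.png',cv2.resize(s['image'][130:330,180:460],None,fx=2.8,fy=2.8))
E
```

```text
[0.52852466 0.04941417 0.01916182]
(303, 242, 48, 44) 634 ((0.5269953012466431, 0.07967629283666611), (0.03480616584420204, 0.0691944882273674), 89.562255859375) 0.044614132021635736
```

View pics/side4.png

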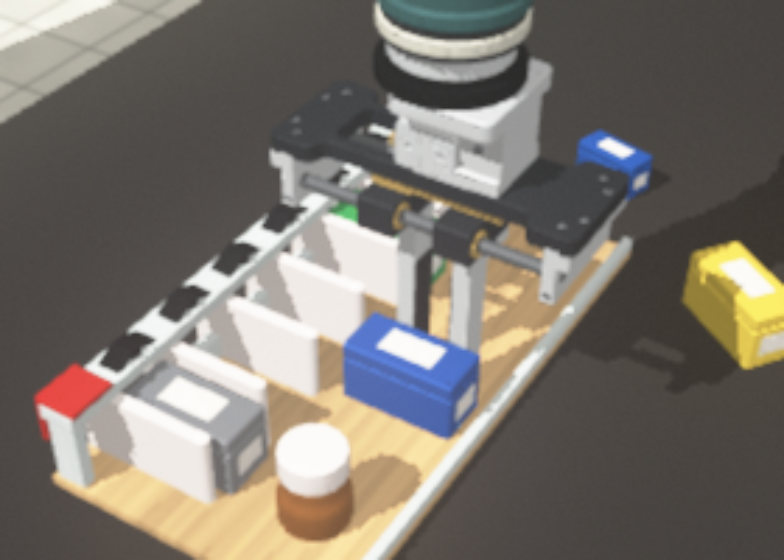

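The case stands square at the third gap, about (410,370) in the crop. I'll back off, lift, retreat in -x, turn a quarter and check from the top.

Call:
drive_tool(commands=[[-0.25, 0, 0, 0, 0, 0], [-0.1, 0, -0.6, 0, 0, 0], [0, 0, -1, 0, 0, 0], [0.1, -0.9, -0.8, 0, 0, 0], [0.25, -0.9, 0, 0, 0, 0], [0.3, -0.9, 0, 0, 0, 0], [0.3, -0.5, 0, 0, 0, 0], [0, 0, 0, 0, 0, 1], [0, 0, 0, 0, 0, 1], [0, 0, 0, 0, 0, 1], [0, 0, 0, 0, 0, 1], [0, 0, 0, 0, 0, 1], [0, 0, 0, 0, 0, 1], [0, 0, 0, 0, 0, 1], [0, 0, 0, 0, 0, 1]], gripper=0.92)

```text
time: 16.02
tool_pos: [0.4003, 0.0716, 0.1151]
ee_rot: [3.141, -0.0, 0.777]
wrist_force: [0.6, -0.7, 0.2]
width: 0.0075
finger_force: 0.0
```

Call:
drive_tool(commands=[[0, 0, 0, 0, 0, 1], [0, 0, 0, 0, 0, 1], [0, 0, 0, 0, 0, 1], [0, 0, 0, 0, 0, 1], [0, 0, 0, 0, 0, 1], [0, 0, 0, 0, 0, 1], [0, 0, 0, 0, 0, 1], [0, 0, 0, 0, 0, 0.7], [0, 0, 0, 0, 0, 0], [0, 0, 0, 0, 0, 0]])

```text
time: 17.27
tool_pos: [0.4002, 0.0719, 0.1151]
ee_rot: [-3.142, -0.0, 0.011]
wrist_force: [-0.0, 0.1, -0.2]
width: 0.0075
finger_force: 0.0
```

```bash
python3 - <<'E'
from h import *
s=case();cv2.imwrite('pics/top4.png',cv2.resize(s['image'][150:300,220:460],None,fx=3,fy=3))
W=cloud(s);w=W[165:290,230:450].reshape(-1,3)
# dividers of 3rd gap: points at z~50 near nose
k=w[(abs(w[:,2]-.051)<.004)&(w[:,0]>.583)&(w[:,0]<.63)&(w[:,1]>.03)&(w[:,1]<.13)]
for a,b in[(.035,.075),(.08,.125)]:
    q=k[(k[:,1]>a)&(k[:,1]<b)];print('div',len(q),q.mean(0),q.min(0),q.max(0))
E
```

```text
case 800 ((0.5308281779289246, 0.07728147506713867), (0.031465936452150345, 0.06858912855386734), 89.6202163696289) [0.49650866 0.06150325 0.04264757] [0.56504989 0.09312714 0.05240341]
[0.40019787 0.07201156 0.11508297] [ 0.18490059 -0.26863832  0.17352673]
div 137 [0.60632929 0.05389601 0.05119754] [0.5832819  0.05027682 0.04710843] [0.62951734 0.05755761 0.0548653 ]
div 137 [0.60608144 0.10206567 0.05119038] [0.58318512 0.09849657 0.04735782] [0.62910236 0.10562296 0.05487402]
```

View pics/top4.png

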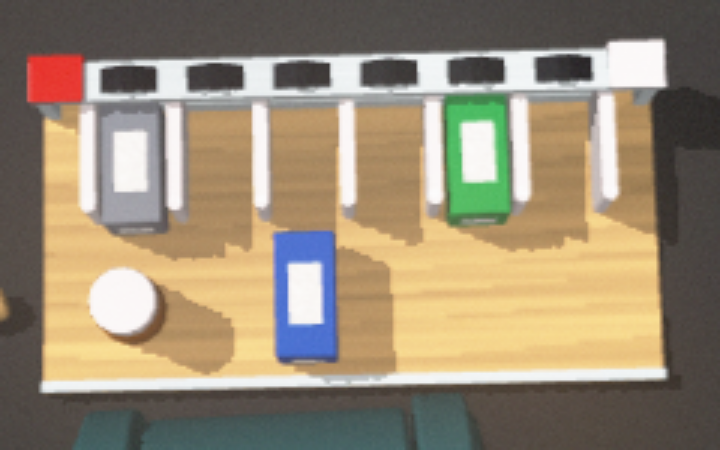

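The case centre (0.531, 0.0773) is in line with the gap middle (0.078), square. I'll lower behind it and push.

Call:
drive_tool(commands=[[0.5, -0.13, 0, 0, 0, 0], [0.5, 0, 0, 0, 0, 0], [0.4, 0, 0.4, 0, 0, 0], [0, 0, 0.7, 0, 0, 0], [0, 0, 0.7, 0, 0, 0], [0, 0, 0.5, 0, 0, 0], [0, 0, 0, 0, 0, 0], [0, 0, 0, 0, 0, 0]])

```text
time: 18.32
tool_pos: [0.4569, 0.0781, 0.024]
ee_rot: [-3.141, -0.001, 0.011]
wrist_force: [-0.9, -0.4, 0.2]
width: 0.0074
finger_force: 0.0
```

Call:
drive_tool(commands=[[0.2, 0, 0, 0, 0, 0], [0.15, 0, 0, 0, 0, 0], [0.15, 0, 0, 0, 0, 0], [0.2, 0, 0, 0, 0, 0], [0.2, 0, 0, 0, 0, 0], [0.2, 0, 0, 0, 0, 0], [0.2, 0, 0, 0, 0, 0], [0.2, 0, 0, 0, 0, 0], [0.2, 0, 0, 0, 0, 0], [0.2, 0, 0, 0, 0, 0], [0.2, 0, 0, 0, 0, 0], [0.2, 0, 0, 0, 0, 0], [0, 0, 0, 0, 0, 0]])

```text
time: 19.95
tool_pos: [0.5491, 0.079, 0.0232]
ee_rot: [-3.142, -0.001, 0.011]
wrist_force: [0.4, -0.4, 0.9]
width: 0.0072
finger_force: 0.0
```

```bash
python3 - <<'E'
from h import *
s=case()
E
```

```text
[0.54862575 0.07903727 0.02312468] [ 0.79830481 -0.27679218 -0.05914983]
```

Call:
drive_tool(commands=[[0.1, 0, 0, 0, 0, 0], [0.1, 0, 0, 0, 0, 0], [0.1, 0, 0, 0, 0, 0], [0.05, 0, 0, 0, 0, 0], [0, 0, 0, 0, 0, 0]])

```text
time: 20.62
tool_pos: [0.5625, 0.0792, 0.0231]
ee_rot: [-3.141, -0.001, 0.011]
wrist_force: [0.1, -0.5, 0.1]
width: 0.0077
finger_force: 0.0
```

Call:
drive_tool(commands=[[0.05, 0, 0, 0, 0, 0], [0.03, 0, 0, 0, 0, 0], [0, 0, 0, 0, 0, 0]])

```text
time: 21.0
tool_pos: [0.5641, 0.0792, 0.0232]
ee_rot: [3.142, 0.003, 0.011]
wrist_force: [-4.6, -0.2, 3.8]
width: 0.0072
finger_force: 2.5
```

Call:
drive_tool(commands=[[0.04, 0, 0, 0, 0, 0], [0.03, 0, 0, 0, 0, 0], [0, 0, 0, 0, 0, 0]])

```text
time: 21.38
tool_pos: [0.564, 0.0793, 0.0232]
ee_rot: [3.141, 0.009, 0.011]
wrist_force: [-13.3, -0.8, 9.7]
width: 0.0078
finger_force: 6.1
```

Call:
drive_tool(commands=[[-0.3, 0, 0, 0, 0, 0], [-0.5, 0, 0, 0, 0, 0], [-0.9, 0, -0.3, 0, 0, 0], [-0.9, 0, -0.8, 0, 0, 0], [-0.9, 0, -0.8, 0, 0, 0], [-0.9, 0, 0, 0, 0, 0], [0, 0, 0, 0, 0, 0], [0, 0, 0, 0, 0, 0]])

```text
time: 22.38
tool_pos: [0.3929, 0.0774, 0.0992]
ee_rot: [-3.141, -0.002, 0.011]
wrist_force: [0.8, 1.0, 0.0]
width: 0.0074
finger_force: 0.0
```

```bash
python3 - <<'E'
from h import *
s=case();cv2.imwrite('pics/top5.png',cv2.resize(s['image'][150:300,220:460],None,fx=3,fy=3))
E
```

```text
case 744 ((0.6072859168052673, 0.07814835011959076), (0.03172994777560234, 0.0657433420419693), 89.65162658691406) [0.57437983 0.06227438 0.04181466] [0.64009006 0.09406391 0.05174775]
[0.39303363 0.07733331 0.09903988] [ 0.4628268  -0.53309941  0.35967721]
```

View pics/top5.png

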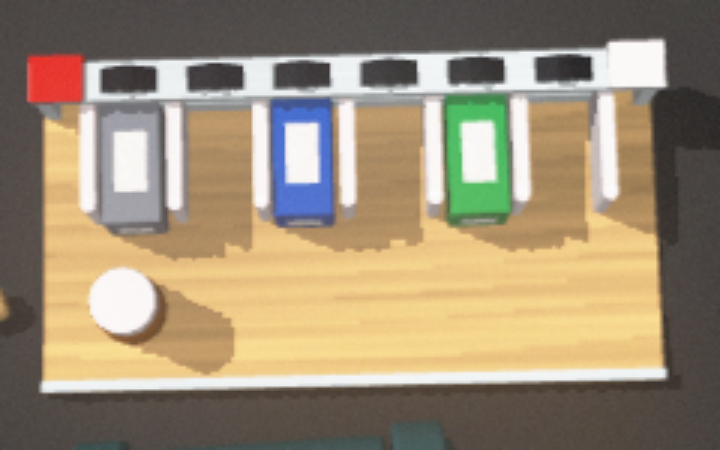

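The blue case is home in the third gap at (302,160), level with the green one, and nothing else has moved. It stopped against a rigid end under 13 N, so I'm handing in.

```bash
python3 -c "
from bench import close_job
print(close_job())"
```

```text
the job is handed in; nothing more can be done
None
```

The first three tabs from the red end were pressed in order, the blue case was pushed fully home in the third gap, the bystanders looked unmoved in the final top view, and the job is handed in; no verdict was returned.

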